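Clamp the rough stone in the free nest of a twin jig

TASK

One nest of the twin jig already holds a finished stone under its clamp: leave that one alone. Swing the clamp of the empty nest right back so that it stays open, lay the rough turquoise slab (do not drop it) flat and centred on that nest's sloping bed, lengthways up the slope with its low end at the brass ledge, and swing the clamp back over until its pad rests on the slab. Leave the other things on the bench where they are.

Things in the scene. Friction and masses are not known exactly. Their poses are not given: they have to be found in the camera images.
- jig: twin stone jig fixed to the bench: wooden base 175 x 250 x 16 mm with two sloping nests side by side, 150 mm apart, each with a clamp hinged on steel posts (145 mm high) at its high end. Origin: on the bench under the middle, midway between the nests' origins; x points away from the robot (up the slopes), y to the left nest, z up
- nest_l: bed of the left (+y) nest: pale flat board sloping 30 degrees, 62 mm wide. Origin: on its surface under the closed clamp's pad, 55 mm above the bench; x points up the slope (away from the robot), y left, z square out of the bed. A brass ledge across the low end has its face at x = -27 mm and stands 10 mm proud. The bed runs from x = -34 to +52 mm; nothing stands at its sides
- nest_r: bed of the right (-y) nest: pale flat board sloping 30 degrees, 62 mm wide. Origin: on its surface under the closed clamp's pad, 55 mm above the bench; x points up the slope (away from the robot), y left, z square out of the bed. A brass ledge across the low end has its face at x = -27 mm and stands 10 mm proud. The bed runs from x = -34 to +52 mm; nothing stands at its sides
- clamp_l (a joint): angle of the left clamp arm: 0 lower stop (nest empty, pad 9 mm over the bed), 0.15 resting parallel to the bed on a 22 mm stone, 2.6 open stop, past upright. It grows as the arm swings up and away from the robot, turning about the jig's +y. No spring: by its weight (0.25 kg) it falls shut below about 2.2 and open above; under 3 N at the red grip moves it
- clamp_r (a joint): angle of the right clamp arm: 0 lower stop (nest empty, pad 9 mm over the bed), 0.15 resting parallel to the bed on a 22 mm stone, 2.6 open stop, past upright. It grows as the arm swings up and away from the robot, turning about the jig's +y. No spring: by its weight (0.25 kg) it falls shut below about 2.2 and open above; under 3 N at the red grip moves it
- clamp_l_hinge (a point): hinge axis of the left clamp, midway between its two steel posts, 85 mm up the slope from the nest's origin and 40 mm out from the bed; the axis runs along the jig's y
- clamp_r_hinge (a point): hinge axis of the right clamp, midway between its two steel posts, 85 mm up the slope from the nest's origin and 40 mm out from the bed; the axis runs along the jig's y
- clamp_l_knob (a point): centre of the red grip, a drum 24 mm across and 24 mm long along the hinge axis, flat-ended, on the free end of the left clamp arm, 132 mm from the hinge; a steel arm 16 mm wide, in line with the nest, joins it to the hinge, and nothing stands beside it
- clamp_r_knob (a point): centre of the red grip, a drum 24 mm across and 24 mm long along the hinge axis, flat-ended, on the free end of the right clamp arm, 132 mm from the hinge; a steel arm 16 mm wide, in line with the nest, joins it to the hinge, and nothing stands beside it
- rough_stone: slab of rough turquoise, blue-green with dark brown veins, 50 x 36 x 22 mm along its x, y, z, about 0.1 kg, lying flat on the bench to the right of the jig. Origin at its centre, 11 mm above its underside
- finished_stone: polished round stone, pale green, 40 mm across and 22 mm thick, lying in one of the two nests under its clamp. Origin at its centre
- wax: round cake of amber wax, 60 mm across, 26 mm high, loose on the bench; origin under its centre
- chunk: small lump of turquoise, 30 x 22 x 25 mm, loose on the bench; origin under its centre
- file: hand file with a wooden handle, 215 mm long, 22 mm high, lying on the bench to the left of the jig, along its own y; origin under its ferrule

How it is judged:
By the outcome, as a careful person would: the job done as asked, in the order asked, and still so for the second after the job is handed in, with the robot touching nothing.
It also fails if it takes over 70 s, if anything falls off the work surface, if the arm or the gripper's body presses on something with over 40 N, if the wrist force passes 120 N, or if a joint passes its speed limit or range.

ROBOT

A 6-joint arm with a two-finger parallel gripper is mounted at the origin on the work surface. World frame = base frame: x ahead of the robot, y to its left, z up, the work surface at z = 0. Lengths are in m, angles in rad, forces in N, time in s.
With the tool pointing down it reaches from about 0.4 to 0.825 m from the base axis. Payload 7 kg.
Tool frame: the origin (TCP) lies at the very end of the fingers, on their centre line; the grasp point (between the pads) lies 19 mm behind it (arm.grasp_offset is the distance from the TCP to the grasp point, in m); z points along the fingers, y is the line along which they close (so a half turn about z gives the same grasp; the last joint's range is limited). The gripper opens to 88 mm and grips with 3 to 60 N. Pads are 19 mm wide; open, the fingers measure 130 mm over their backs; the gripper's body (78 mm by 193 mm) begins 47 mm behind the grasp point.
Start: joints at [1.463, 0.359, 0.012, 0, -1.224, -0.288], TCP at [0.26, 0.623, 0.188] pointing down, gripper open.
Joint ranges: [-3.07, 3.07], [-1.43, 2.12], [-1.02, 1.25], [-3.03, 1.67], [-3.05, -0], [-3.03, 3.03]. Speed limits (rad/s): [2.39, 2.39, 3.01, 3.14, 3.14, 3.14].

INTERFACE

Orientations are given as [roll, pitch, yaw] about the fixed x, y, z axes, in that order (R = Rz(yaw) Ry(pitch) Rx(roll)).
In Python, from station import get_state, cams, arm, nets gives the robot as it stands.
- The arm moves only by the shell command python3 -m creep 'ROWS' [FORCE]. ROWS is a JSON object of lists of equal length, an entry for each row: "translation": the shift along the world's x, y, z in mm, a list of three; "spin": the turn about the world's z in rad; "gripper": the opening, from 0 (shut) to 1 (fully open). In form: {"translation": [[dx, dy, dz], ...], "spin": [spin, ...], "gripper": [gripper, ...]}. A call has 1 to 8 rows; each row shifts and turns the commanded pose from where the row before left it; what a row does not reach is not made up. A row lasts 1/10 s, in which the tool goes at most 50 mm and 8.59 degrees, less where a joint would pass 70% of its speed; a pose out of reach is approached as far as the arm can. A call is refused whole if a number of a shift passes 50 or a number of a turn 0.15, either way. A call with a gripper value outside its range is refused whole. The fingers move at their own pace and stop on an object; FORCE is the grip in N (left out, the last holds). Time passes only in rows, so rows that do not move let the fingers close. It gives the time, the measured TCP pose, the force, the opening and the grip force at its end, in the units of the state.
- get_state(): the state, without advancing time (a new reading comes with each control period).
- cams.grab_frame(name): name is "side" or "top"; returns a dict with "img" (480x640x3 uint8, red, green, blue), "mtx" (3x3 intrinsics, pixels), "R" (3x3) and "t" (3): a world point X has camera coordinates R X + t. Camera axes: x right, y down, z forward; pixel columns grow to the right and rows downward; lengths in m; the calibration is good to about 2 mm. A picture is of the moment at which its call begins. There is no depth.
- arm.job_done(): hands the job in; it is judged then, once.
Trained networks look in the newest picture that a camera, given by its name, has taken for a name from the list of things; names that differ only in an ending like _2 or _b are one class to them, and where a whole thing is asked for, a point or a joint stands for the part that bears it (a point fixed in the world has none). Each returns a list of dicts, best first, with "confidence" (0 to 1); they miss things now and then, are a little off and sometimes report something else, mostly with a low value. They report only what shows in the picture. A call takes as long as a camera call.
- nets.search_frame(camera, label): "centre" ([x, y, z] in m, in world coordinates, good to about 4 mm: the middle of the surface that is visible of it).
- nets.pinpoint(camera, label): "centre" ([x, y, z] in m, in world coordinates, good to about 4 mm: a listed point, or the origin of a listed thing).
The state is a dict: "t": time; "q": joint angles; "qd": joint speeds; "joint_efforts": joint torques, N m; "eef_pos": TCP position; "ee_rot": TCP orientation; "force": force on the tool from outside, world axes, zero at the start; "moment": the same for the moment, N m; "width": finger opening in m; "gripper_force": force on a finger pad.
Only numpy, scipy, OpenCV 4.12 (cv2) and the standard library are available. Lean on these libraries where they do the work, as an engineer would, in place of code of your own. Each camera call takes 0.05 s, during which the arm holds its last target. There are 200 camera calls.

## Working session

There is one attempt and no reset: what is moved stays moved. The work goes in short steps, Python scripts to look and compute and a shell command to move; the robot and the scene stay as the last step left them, time stands still between calls to the robot, and variables do not carry over. Pictures are saved under pics/ and viewed, at most 10 in all, crops included, and the job is handed in when it is done.

```bash
mkdir -p pics; ls
cat > h.py <<'E'
import numpy as np, cv2
from station import get_state, cams, arm, nets
def tri(label, pin=True):
    out={}
    for c in ("side","top"):
        r=(nets.pinpoint if pin else nets.search_frame)(c,label)
        out[c]=[(np.round(np.array(d["centre"])*1000).astype(int).tolist(),round(d["confidence"],2)) for d in r[:3]]
    return out
E
python3 - <<'E'
from h import *
s=get_state(); print({k:np.round(s[k],3).tolist() for k in s})
for c in("side","top"):
    f=cams.grab_frame(c); cv2.imwrite(f"pics/{c}0.png",f["img"][:,:,::-1]); print(c,np.round(f["mtx"],1).tolist(),np.round(f["R"],3).tolist(),np.round(f["t"],3).tolist())
for l in "jig nest_l nest_r clamp_l_hinge clamp_r_hinge clamp_l_knob clamp_r_knob rough_stone finished_stone wax chunk file".split(): print(l,tri(l))
E
```

```text
pics
{'t': 0.0, 'q': [1.463, 0.359, 0.011, -0.0, -1.224, -0.288], 'qd': [-0.002, -0.001, 0.001, 0.0, 0.001, -0.001], 'joint_efforts': [-0.001, -58.274, 29.304, 6.997, 0.007, -0.0], 'eef_pos': [0.26, 0.622, 0.187], 'ee_rot': [3.14, -0.0, -0.396], 'force': [-0.102, -0.568, 0.165], 'moment': [0.012, -0.041, 0.019], 'gripper_force': 0.0, 'width': 0.088}
side [[453.9, 0.0, 315.6], [0.0, 453.9, 238.2], [0.0, 0.0, 1.0]] [[0.798, -0.603, -0.014], [-0.317, -0.399, -0.861], [0.513, 0.691, -0.509]] [-0.412, 0.289, 0.581]
top [[571.1, 0.0, 318.8], [0.0, 571.1, 234.3], [0.0, 0.0, 1.0]] [[0.026, -0.999, 0.024], [-0.986, -0.029, -0.162], [0.163, -0.02, -0.986]] [0.005, 0.536, 1.118]
jig {'side': [([552, 114, -1], 0.96), ([469, 49, 87], 0.43)], 'top': [([549, 113, -3], 0.68), ([612, -307, 3], 0.49)]}
nest_l {'side': [([538, 36, 60], 0.88), ([568, 185, 52], 0.87)], 'top': [([549, 114, -2], 0.74), ([567, 184, 56], 0.62), ([541, 38, 57], 0.57)]}
nest_r {'side': [([538, 36, 60], 0.88), ([568, 185, 52], 0.87)], 'top': [([549, 114, -2], 0.74), ([567, 184, 56], 0.62), ([541, 38, 57], 0.57)]}
clamp_l_hinge 
[... 186 characters left out ...]
ob {'side': [([506, 196, 65], 0.87), ([614, -303, 2], 0.7), ([570, 185, 51], 0.36)], 'top': [([504, 194, 69], 0.93)]}
clamp_r_knob {'side': [([470, 51, 90], 0.94)], 'top': [([467, 49, 86], 0.83), ([503, -203, 14], 0.43)]}
rough_stone {'side': [([504, -202, 15], 0.87)], 'top': [([504, -204, 16], 0.75), ([547, 115, -2], 0.16)]}
finished_stone {'side': [([526, 45, 61], 0.62)], 'top': [([528, 42, 61], 0.57)]}
wax {'side': [([613, -304, -2], 0.65)], 'top': [([612, -310, 2], 0.73)]}
chunk {'side': [([536, 36, 56], 0.72), ([647, -178, -1], 0.53)], 'top': [([643, -189, -6], 0.66), ([550, 115, -3], 0.35)]}
file {'side': [([526, 383, 2], 0.95), ([610, -306, -1], 0.26)], 'top': [([530, 384, 1], 0.83)]}
```

View pics/side0.png

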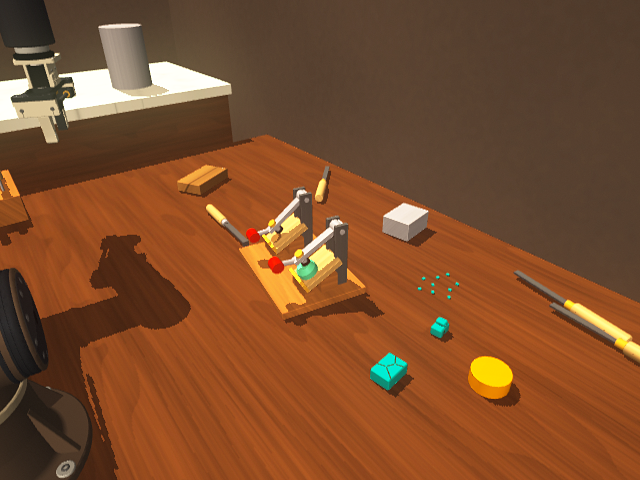

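View pics/top0.png

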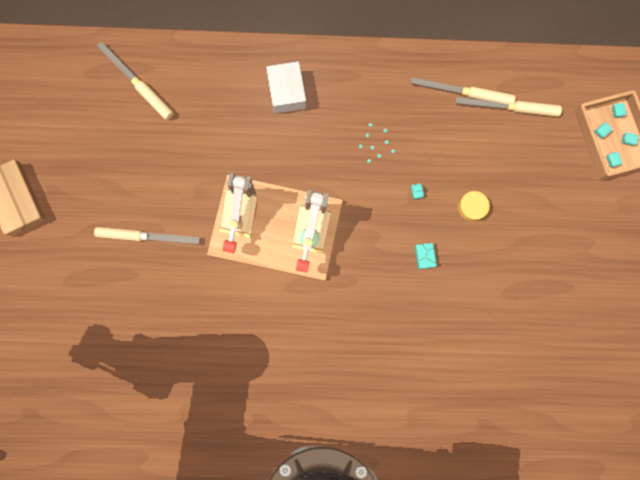

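Side view: the finished green stone is in the right nest at about (306, 268), and the left nest is empty with its red grip at (252, 235). The slab is at (389, 371). In the top view the left grip is at (230, 246), and the slab is at (426, 256) with its long side roughly along world x.

```bash
cat >> h.py <<'E'
def toplane(f,px,z):
    d=np.linalg.inv(f["mtx"])@np.c_[px,np.ones(len(px))].T
    d=f["R"].T@d; c=-f["R"].T@f["t"]
    return (c[:,None]+d*((z-c[2])/d[2])).T
def teal(f,x0,x1,y0,y1):
    hsv=cv2.cvtColor(f["img"],cv2.COLOR_RGB2HSV)
    m=cv2.inRange(hsv,(80,80,40),(100,255,255)); k=np.zeros_like(m); k[y0:y1,x0:x1]=m[y0:y1,x0:x1]; 
    return cv2.morphologyEx(k,cv2.MORPH_CLOSE,np.ones((5,5),np.uint8))
def rect(k,f,z):
    p=toplane(f,np.argwhere(k)[:,::-1].astype(float),z)[:,:2]*1000
    return cv2.minAreaRect(cv2.convexHull(p.astype(np.float32)))
E
python3 - <<'E'
from h import *
f=cams.grab_frame("top"); k=teal(f,405,450,235,280); print(rect(k,f,.022),rect(k,f,.011))
cv2.imwrite("pics/z.png",cv2.resize(f["img"][160:290,200:460,::-1],None,fx=3,fy=3,interpolation=2))
# jig fit
import scipy.optimize as so
P={}
J={"nest_l":(0,75,55),"nest_r":(0,-75,55),"clamp_l_hinge":(53.6,75,132),"clamp_r_hinge":(53.6,-75,132),"jig":(0,0,0)}
M=[]
for l in J:
  for c in("side","top"):
    for d in nets.pinpoint(c,l): M.append((J[l],np.array(d["centre"])*1000))
def res(v):
    c,s=np.cos(v[2]),np.sin(v[2]); r=[]
    for a,b in M:
        d=np.hypot(v[0]+c*a[0]-s*a[1]-b[0], v[1]+s*a[0]+c*a[1]-b[1]); r.append(min(d,15) if abs(a[2]-b[2])<20 else 15)
    return np.array(r)
o=so.least_squares(res,[551,112,-.184],loss="soft_l1",x_scale=[1,1,.01]); print(o.x,np.round(res(o.x)))
E
```

```text
((501.45123291015625, -201.5789031982422), (49.20943069458008, 37.61439895629883), 8.717390060424805) ((502.9129943847656, -203.8873291015625), (49.67301940917969, 37.968719482421875), 8.71729850769043)
[ 5.51239030e+02  1.11742485e+02 -1.84822972e-01] [15.  3.  3. 15.  2. 15. 15.  1.  3.  1.  3. 15.  2. 15. 15.  2. 15.]
```

View pics/z.png

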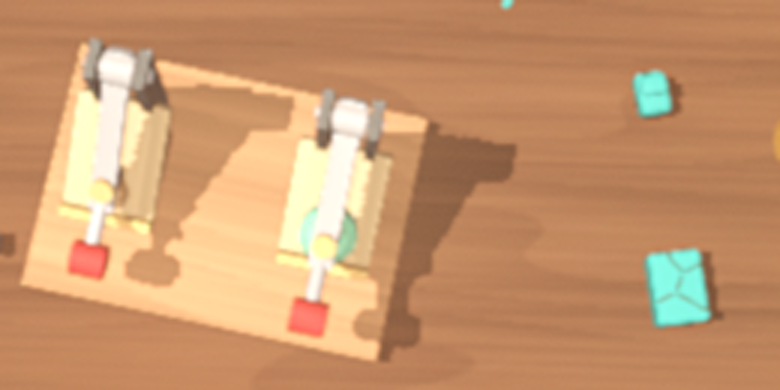

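Top crop: the left grip is at crop (88, 258), the slab is turned about +9°, and the jig about -10.6°. The slab is at about (502, -203) and the left grip at about (506, 197, 66). I'll move above the grip.

```bash
python3 -m creep '{"translation":[[24,-42,0],[24,-42,0],[24,-42,0],[24,-42,0],[24,-42,0],[24,-42,0],[24,-42,0],[24,-42,0]],"spin":[0.02,0.02,0.02,0.02,0.02,0.02,0.02,0.02],"gripper":[1,1,1,1,1,1,1,1]}' 5 && python3 -m creep '{"translation":[[24,-42,0],[24,-42,0],[6,-5,0],[0,0,-40],[0,0,-30],[0,0,0]],"spin":[0.02,0.02,0.011,0,0,0],"gripper":[1,1,0.7,0.6,0.6,0.6]}'
python3 - <<'E'
from h import *
f=cams.grab_frame("top"); print(nets.pinpoint("side","clamp_l_knob")[:2],nets.pinpoint("top","clamp_l_knob")[:2])
E
```

```text
t: 2.65
eef_pos: [0.4529, 0.2851, 0.1885]
ee_rot: [-3.141, -0.0, -0.235]
force: [1.2, 0.4, -0.2]
width: 0.0876
gripper_force: 0.0
t: 3.25
eef_pos: [0.5037, 0.1962, 0.1144]
ee_rot: [3.137, 0.005, -0.186]
force: [0.5, 0.2, 0.2]
width: 0.061
gripper_force: 0.0
[{'centre': [0.5061, 0.1959, 0.0646], 'confidence': 0.87}, {'centre': [0.6138, -0.3033, 0.0015], 'confidence': 0.7}] [{'centre': [0.5021, 0.195, 0.0698], 'confidence': 0.82}, {'centre': [0.6112, -0.3096, 0.0], 'confidence': 0.51}]
```

```bash
python3 -m creep '{"translation":[[0,0,-25],[0,0,-25],[0,0,-20],[0,0,0],[0,0,0],[0,0,0],[0,0,0],[0,0,0]],"spin":[0,0,0,0,0,0,0,0],"gripper":[0.6,0.6,0.6,0.6,0.2,0.2,0.2,0.2]}' 5 && python3 -m creep '{"translation":[[0,0,0],[0,0,0],[0,0,0],[0,0,0]],"spin":[0,0,0,0],"gripper":[0.2,0.2,0.2,0.2]}' 5
python3 - <<'E'
from h import *
f=cams.grab_frame("side"); cv2.imwrite("pics/g1.png",cv2.resize(f["img"][150:330,160:400,::-1],None,fx=3,fy=3,interpolation=2))
E
```

```text
t: 4.2
eef_pos: [0.5068, 0.1982, 0.0491]
ee_rot: [-3.14, -0.001, -0.185]
force: [-0.6, -0.3, -0.1]
width: 0.026
gripper_force: 0.0
t: 4.6
eef_pos: [0.5062, 0.1978, 0.048]
ee_rot: [3.142, 0.0, -0.185]
force: [0.1, -0.1, -0.2]
width: 0.0178
gripper_force: 0.0
```

View pics/g1.png

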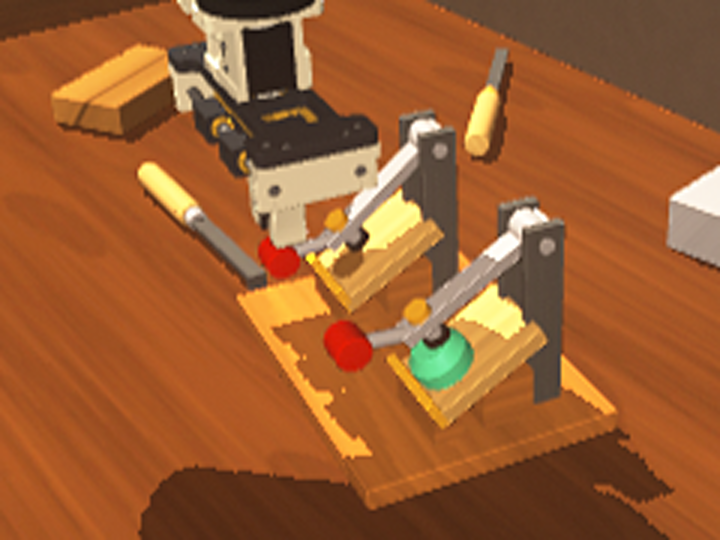

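Side crop: the fingers look to be beyond the red grip (drum at crop (278, 256), finger tip at (290, 240)), and the width of 17.8 mm confirms they missed the drum. I'll triangulate the drum from its red pixels.

```bash
cat >> h.py <<'E'
def red(f,box):
    hsv=cv2.cvtColor(f["img"],cv2.COLOR_RGB2HSV); x0,x1,y0,y1=box
    m=cv2.inRange(hsv,(0,190,70),(4,255,255))|cv2.inRange(hsv,(176,190,70),(180,255,255)); k=np.zeros_like(m); k[y0:y1,x0:x1]=m[y0:y1,x0:x1]
    n,_,st,c=cv2.connectedComponentsWithStats(k); i=1+np.argmax(st[1:,4]); return c[i],st[i]
def tri2(fs,ps):
    A=[f["mtx"]@np.c_[f["R"],f["t"]] for f in fs]
    X=cv2.triangulatePoints(A[0],A[1],np.array(ps[0],float),np.array(ps[1],float)); return (X[:3]/X[3]).ravel()*1000
def proj(f,X): 
    p=f["mtx"]@(f["R"]@np.array(X)/1+f["t"]); return p[:2]/p[2]
E
python3 - <<'E'
from h import *
S=cams.grab_frame("side");T=cams.grab_frame("top")
s=get_state(); print(s["eef_pos"],proj(S,s["eef_pos"]),proj(T,s["eef_pos"]))
for b,t in(((235,262,220,250),(215,240,230,260)),((262,292,250,280),(290,315,255,275))):
    a,sa=red(S,b); c,sc=red(T,t); print(a,sa,c,sc,tri2((S,T),(a,c)))
for X in((.5056,.1966,.066),): print(proj(S,X),proj(T,X))
o=np.vstack([S["img"][200:270,210:310],T["img"][190:260,180:280]]); cv2.imwrite("pics/g2.png",cv2.resize(o[:,:,::-1],None,fx=4,fy=4,interpolation=2))
E
```

```text
[0.50623097 0.1977278  0.04799004] [254.51403142 242.46384063] [230.42876203 245.79314491]Traceback (most recent call last):
  File "<stdin>", line 5, in <module>
  File "h.py", line 23, in red
    n,_,st,c=cv2.connectedComponentsWithStats(k); i=1+np.argmax(st[1:,4]); return c[i],st[i]
                                                      ~~~~~~~~~^^^^^^^^^^
    return _wrapfunc(a, 'argmax', axis=axis, out=out, **kwds)
    return bound(*args, **kwds)
ValueError: attempt to get argmax of an empty sequence
```

Run:
```python
from h import *
S=cams.grab_frame("side");T=cams.grab_frame("top")
S0=dict(S,img=cv2.imread("pics/side0.png")[:,:,::-1].copy());T0=dict(T,img=cv2.imread("pics/top0.png")[:,:,::-1].copy())
for b,t in(((235,262,220,250),(215,240,230,260)),((262,292,250,280),(290,315,255,275))):
    a,sa=red(S0,b); c,sc=red(T0,t); print(a,sa,c,sc,tri2((S,T),(a,c)))
print(red(S,(235,262,220,250)))
for X in((.5056,.1966,.066),): print(proj(S,X),proj(T,X))
o=np.hstack([S["img"][200:270,210:310],T["img"][200:270,180:280]]); cv2.imwrite("pics/g2.png",cv2.resize(o[:,:,::-1],None,fx=4,fy=4,interpolation=2))
```

```text
Traceback (most recent call last):
  File "h.py", line 23, in red
    n,_,st,c=cv2.connectedComponentsWithStats(k); i=1+np.argmax(st[1:,4]); return c[i],st[i]
                                                      ~~~~~~~~~^^^^^^^^^^
ValueError: attempt to get argmax of an empty sequence
```

```bash
sed -i 's/(0,190,70),(4,255,255)/(0,170,60),(5,255,255)/;s/(176,190,70)/(172,170,60)/' h.py
python3 - <<'E'
from h import *
S=cams.grab_frame("side");T=cams.grab_frame("top")
o=np.hstack([S["img"][200:270,210:310],T["img"][200:270,180:280]]); cv2.imwrite("pics/g2.png",cv2.resize(o[:,:,::-1],None,fx=4,fy=4,interpolation=2))
S0=dict(S,img=cv2.imread("pics/side0.png")[:,:,::-1].copy());T0=dict(T,img=cv2.imread("pics/top0.png")[:,:,::-1].copy())
print(cv2.cvtColor(T0["img"],cv2.COLOR_RGB2HSV)[246,226:234].tolist(),cv2.cvtColor(S0["img"],cv2.COLOR_RGB2HSV)[235,248:256].tolist())
for b,t in(((235,262,220,250),(215,240,230,260)),((262,292,250,280),(290,315,255,275))):
    a,sa=red(S0,b); c,sc=red(T0,t); print(a,sa,c,sc,tri2((S,T),(a,c)))
for X in((.5056,.1966,.066),): print(proj(S,X),proj(T,X))
print(red(S,(235,262,220,250)))
E
```

```text
[[3, 138, 255], [3, 138, 255], [3, 138, 255], [3, 139, 255], [3, 140, 255], [3, 140, 255], [3, 141, 255], [3, 144, 255]] [[2, 255, 253], [2, 255, 255], [2, 255, 255], [3, 255, 244], [3, 247, 198], [3, 247, 195], [3, 243, 195], [3, 243, 194]]
[252.41496599 235.08843537] [246 228  14  15 147] [227.         241.33333333] [226 241   3   2   3] [510.70046159 204.05666421  62.24369762]Traceback (most recent call last):
  File "<stdin>", line 7, in <module>
  File "h.py", line 23, in red
    n,_,st,c=cv2.connectedComponentsWithStats(k); i=1+np.argmax(st[1:,4]); return c[i],st[i]
                                                      ~~~~~~~~~^^^^^^^^^^
    return _wrapfunc(a, 'argmax', axis=axis, out=out, **kwds)
    return bound(*args, **kwds)
ValueError: attempt to get argmax of an empty sequence
```

View pics/g2.png

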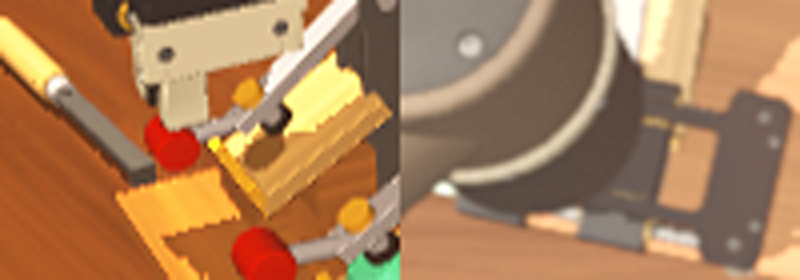

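Left half: the drum at crop (172, 143) hides the finger tip, so the drum is nearer the camera than the finger. Right half: the gripper hides the drum from above.

```bash
sed -i 's/(0,170,60),(5,255,255)/(0,115,60),(5,255,255)/;s/(172,170,60)/(172,115,60)/' h.py
python3 - <<'E'
from h import *
S=cams.grab_frame("side");T=cams.grab_frame("top")
S0=dict(S,img=cv2.imread("pics/side0.png")[:,:,::-1].copy());T0=dict(T,img=cv2.imread("pics/top0.png")[:,:,::-1].copy())
for b,t in(((235,262,220,250),(215,240,230,260)),((262,292,250,280),(290,315,255,275))):
    a,sa=red(S0,b); c,sc=red(T0,t); print(a,sa,c,sc,tri2((S,T),(a,c)))
for X in((.5056,.1966,.066),(.503,.187,.048),(.5095,.208,.048)): print(proj(S,X),proj(T,X))
print(red(S,(235,262,220,250)), get_state()["width"],get_state()["force"])
E
```

```text
[252.48322148 235.05369128] [246 228  14  15 149] [228.89189189 246.13513514] [223 241  13  11 111] [502.99780085 198.07483831  66.94361121]
[275.61702128 264.61170213] [268 257  16  16 188] [302.38738739 265.36936937] [297 260  12  12 111] [466.92552871  51.45686575  85.54942197]
[253.81147827 235.36183058] [229.81680771 244.82881085]
[255.79741937 245.04788485] [235.69191293 247.53678743]
[253.37885271 240.00099554] [225.395154   244.03693603]
(array([252.472, 236.016]), array([246, 229,  14,  14, 125], dtype=int32)) 0.01777620234600482 [ 0.07830065 -0.23289024 -1.19405933]
```

Run:
```python
from h import *
S=cams.grab_frame("side");T=cams.grab_frame("top")
print(get_state()["eef_pos"])
c=np.array([.506,.1977]);ux=np.array([.983,-.184]);uy=np.array([.184,.983])
for n,a,b,z in [("body near end L",-.039,-.096,.114),("body near end R",.039,-.096,.114),("near finger outer tip L",-.0095,-.02,.048),("R",.0095,-.02,.048),("outer at z114 L",-.0095,-.02,.114),("far outer tip",0,.02,.048)]:
    X=[*(c+a*ux+b*uy),z]; print(n,proj(S,X).round(),proj(T,X).round())
o=np.vstack([S["img"][160:260,200:330]]); cv2.imwrite("pics/g3.png",cv2.resize(o[:,:,::-1],None,fx=6,fy=6,interpolation=2))
```

```text
[0.50625868 0.19779078 0.0480499 ]
body near end L [249. 241.] [271. 272.]
body near end R [288. 231.] [280. 232.]
near finger outer tip L [253. 248.] [239. 253.]
R [262. 246.] [241. 243.]
outer at z114 L [251. 220.] [235. 248.]
far outer tip [251. 238.] [221. 244.]
```

View pics/g3.png

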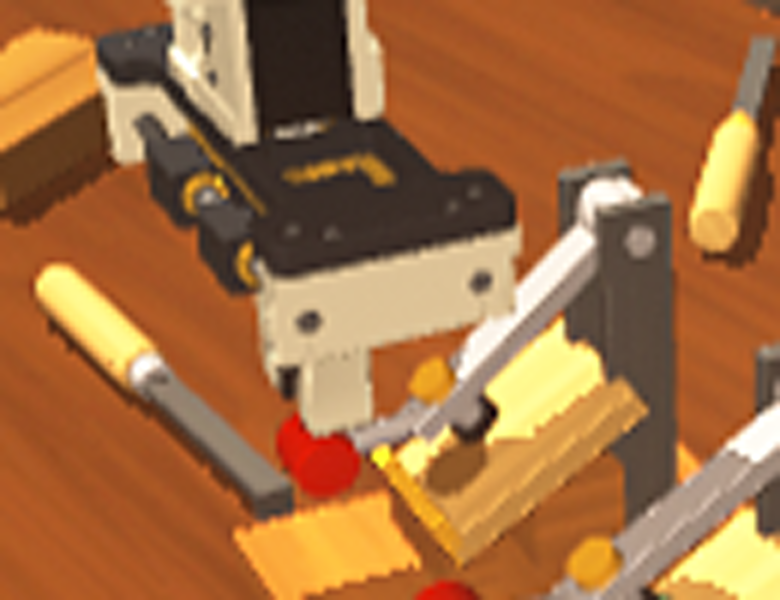

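Side crop: the plate's lower edge is at about (245, 222)–(286, 212) in full-image pixels and the finger's end at (256, 232). That is 15–20 px higher than I get by projecting the reported TCP. I'll check whether the start picture shows the same offset.

Run:
```python
from h import *
S=cams.grab_frame("side");T=cams.grab_frame("top")
yaw=-.396;c=np.array([.26,.622]);ux=np.array([np.cos(yaw),np.sin(yaw)]);uy=np.array([-ux[1],ux[0]])
for n,a,b,z in [("body near end L",-.039,-.096,.253),("body near end R",.039,-.096,.253),("near finger outer tip L",-.0095,-.065,.187),("R",.0095,-.065,.187),("inner",0,-.044,.187),("tcp",0,0,.187),("far in",0,.044,.187)]:
    X=[*(c+a*ux+b*uy),z]; print(n,proj(S,X).round(),proj(T,X).round())
I=cv2.imread("pics/side0.png")[0:160,0:130]; cv2.imwrite("pics/g4.png",cv2.resize(I,None,fx=4,fy=4,interpolation=2))
print(get_state()["moment"],get_state()["q"])
```

```text
body near end L [ 23. 137.] [-23. 424.]
body near end R [ 65. 134.] [  2. 377.]
near finger outer tip L [ 53. 161.] [ -8. 393.]
R [ 62. 160.] [ -3. 382.]
inner [ 59. 157.] [-17. 382.]
tcp [ 64. 151.] [-40. 371.]
far in [ 68. 145.] [-63. 360.]
[-0.03313013  0.01979306  0.02107408] [ 7.33120375e-01  2.79624332e-01 -4.59856279e-01  7.86414770e-06
 -8.31306507e-01  6.52878140e-01]
```

View pics/g4.png

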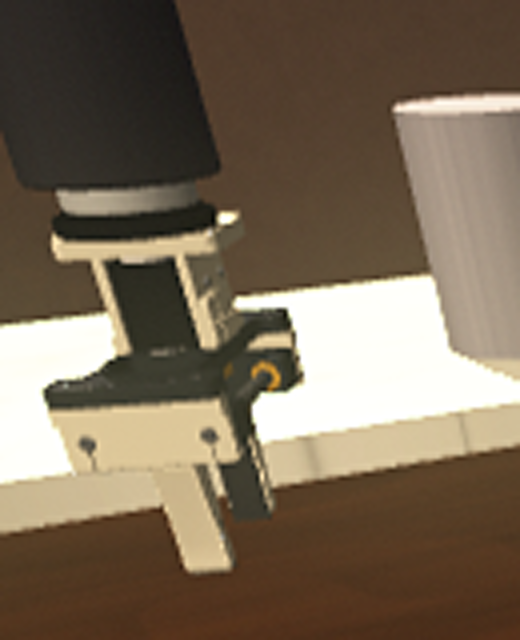

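Start picture: the near finger's end is at (51, 142), but the reported pose projects to (57, 160). So the fingers really are higher than the reported TCP by a fixed amount, and I'll work out how much.

Run:
```python
from h import *
import scipy.optimize as so
S=cams.grab_frame("side");T=cams.grab_frame("top")
def pt(c,yaw,a,b,z):
    ux=np.array([np.cos(yaw),np.sin(yaw)]);uy=np.array([-ux[1],ux[0]]); return [*(np.array(c)+a*ux+b*uy),z]
for c,yaw,a,b,z,px in [((.26,.622),-.396,-.0095,-.065,.187,(45.5,143)),((.26,.622),-.396,.0095,-.065,.187,(57.5,142)),((.506,.1977),-.185,-.0095,-.027,.048,(250.5,232)),((.506,.1977),-.185,.0095,-.027,.048,(261.5,231))]:
    f=lambda d: proj(S,pt(c,yaw,a,b,z+d[0]))-px
    o=so.least_squares(f,[0.0]); print(o.x*1000,o.fun.round(1))
for s,t in(((286,193),(278,226)),((244,204),(271,267))):
    X=tri2((S,T),(s,t)); d=X[:2]-[506,197.7]; print(X.round(), d@[.983,-.184], d@[.184,.983])
```

```text
[41.69861036] [ 1.  -0.3]
[40.50365349] [-1.1  0.4]
[42.1533924] [ 2.3 -0.2]
[38.93711953] [ 0.4 -0. ]
[524.  96. 193.] 36.74280262588853 -96.90421973996223
[449. 106. 191.] -39.39416003679264 -100.17572284247589
```

All four measurements agree: the real finger ends sit about 40 mm above the reported TCP, with x and y correct. I'll open, go 40 mm lower while watching the force, and grip again.

```bash
python3 -m creep '{"translation":[[-2,0,0],[0,0,0],[0,0,0],[0,0,-10],[0,0,-10],[0,0,-10],[0,0,-10],[0,0,0]],"spin":[0,0,0,0,0,0,0,0],"gripper":[0.6,0.6,0.6,0.6,0.6,0.6,0.6,0.6]}' 6 && python3 -m creep '{"translation":[[0,0,0],[0,0,0],[0,0,0],[0,0,0],[0,0,0],[0,0,0],[0,0,0],[0,0,0]],"spin":[0,0,0,0,0,0,0,0],"gripper":[0.15,0.15,0.15,0.15,0.15,0.15,0.15,0.15]}' 6
```

```text
t: 6.15
eef_pos: [0.5031, 0.1969, 0.006]
ee_rot: [3.139, 0.002, -0.185]
force: [-0.2, -0.6, -0.0]
width: 0.0525
gripper_force: 0.0
t: 6.95
eef_pos: [0.5044, 0.1977, 0.0084]
ee_rot: [-3.142, -0.0, -0.185]
force: [-0.2, -2.0, 5.8]
width: 0.024
gripper_force: 6.0
```

Gripped: 24.0 mm and 6 N. I'll compute the arc.

```bash
cat > arc.py <<'E'
import numpy as np,sys
a,b,n=map(float,sys.argv[1:4]); th=np.linspace(a,b,int(n)+1); al=np.pi/6-th
h=-132*np.cos(al); v=-132*np.sin(al)
P=np.c_[.983*h,-.184*h,v]; P=np.round(P-P[0]); print(np.diff(P,axis=0).astype(int).tolist())
E
python3 arc.py 0 2.54 18
```

```text
[[-8, 1, 17], [-6, 2, 17], [-3, 0, 19], [0, 0, 18], [2, 0, 19], [4, -1, 18], [7, -1, 17], [10, -2, 16], [11, -2, 15], [13, -3, 12], [15, -3, 11], [17, -3, 9], [17, -3, 6], [18, -3, 3], [18, -4, 1], [18, -3, -2], [18, -3, -4], [17, -4, -7]]
```

```bash
G='0.15'; python3 -m creep '{"translation":[[-8,1,17],[-6,2,17],[-3,0,19],[0,0,18],[2,0,19],[4,-1,18]],"spin":[0,0,0,0,0,0],"gripper":[0.15,0.15,0.15,0.15,0.15,0.15]}' 6
```

```text
t: 7.55
eef_pos: [0.4928, 0.1999, 0.1164]
ee_rot: [-3.141, 0.001, -0.185]
force: [2.8, -0.3, -3.4]
width: 0.0238
gripper_force: 6.0
```

```bash
python3 -m creep '{"translation":[[7,-1,17],[10,-2,16],[11,-2,15],[13,-3,12],[15,-3,11],[17,-3,9]],"spin":[0,0,0,0,0,0],"gripper":[0.15,0.15,0.15,0.15,0.15,0.15]}' 6
```

```text
t: 8.15
eef_pos: [0.5661, 0.186, 0.1963]
ee_rot: [-3.141, 0.001, -0.185]
force: [-0.8, 0.3, -3.8]
width: 0.024
gripper_force: 6.0
```

```bash
python3 -m creep '{"translation":[[17,-3,6],[18,-3,3],[18,-4,1],[18,-3,-2],[18,-3,-4],[17,-4,-7],[0,0,0]],"spin":[0,0,0,0,0,0,0],"gripper":[0.15,0.15,0.15,0.15,0.15,0.15,0.15]}' 6
```

```text
t: 8.85
eef_pos: [0.6748, 0.1655, 0.1917]
ee_rot: [-3.141, -0.001, -0.186]
force: [1.5, -0.1, 2.4]
width: 0.024
gripper_force: 6.0
```

```bash
python3 -m creep '{"translation":[[0,0,0],[0,0,0],[0,0,0],[0,0,0],[0,0,20],[0,0,30],[0,0,15]],"spin":[0,0,0,0,0,0,0],"gripper":[0.5,0.5,0.5,0.5,0.5,0.5,0.5]}' && python3 -m creep '{"translation":[[-17,-37,0],[-17,-37,0],[-17,-37,0],[-17,-37,0],[-17,-37,0],[-17,-37,0],[-17,-37,0],[-17,-37,0]],"spin":[0.034,0.034,0.034,0.034,0.034,0.034,0.034,0.034],"gripper":[1,1,1,1,1,1,1,1]}' && python3 -m creep '{"translation":[[-17,-37,0],[-20,-36,-30],[0,0,-50],[0,0,-50],[0,0,-35],[0,0,0]],"spin":[0.034,0.031,0,0,0,0],"gripper":[1,0.8,0.8,0.8,0.8,0.8]}'
python3 - <<'E'
from h import *
f=cams.grab_frame("side"); g=cams.grab_frame("top")
s=get_state(); print(s["eef_pos"],s["ee_rot"])
o=np.hstack([f["img"][180:400,230:450],g["img"][150:370,200:470]]); cv2.imwrite("pics/g5.png",cv2.resize(o[:,:,::-1],None,fx=1.6,fy=1.6,interpolation=2))
print(nets.pinpoint("side","clamp_l_knob")[:2],nets.pinpoint("side","rough_stone")[:1])
E
```

```text
t: 9.55
eef_pos: [0.6729, 0.1661, 0.261]
ee_rot: [-3.14, -0.003, -0.184]
force: [0.3, 0.7, 0.5]
width: 0.044
gripper_force: 0.0
t: 10.35
eef_pos: [0.5352, -0.1313, 0.2585]
ee_rot: [-3.141, -0.001, 0.089]
force: [0.1, -0.0, 0.3]
width: 0.0874
gripper_force: 0.0
t: 10.95
eef_pos: [0.4957, -0.202, 0.0894]
ee_rot: [-3.139, 0.008, 0.151]
force: [-0.1, -1.0, 0.7]
width: 0.0702
gripper_force: 0.0
[ 0.50003282 -0.20269981  0.09457029] [3.14096539e+00 3.15640247e-04 1.52929335e-01]
[{'centre': [0.6827, 0.1647, 0.2436], 'confidence': 0.93}] [{'centre': [0.501, -0.2009, 0.0151], 'confidence': 0.85}]
```

View pics/g5.png

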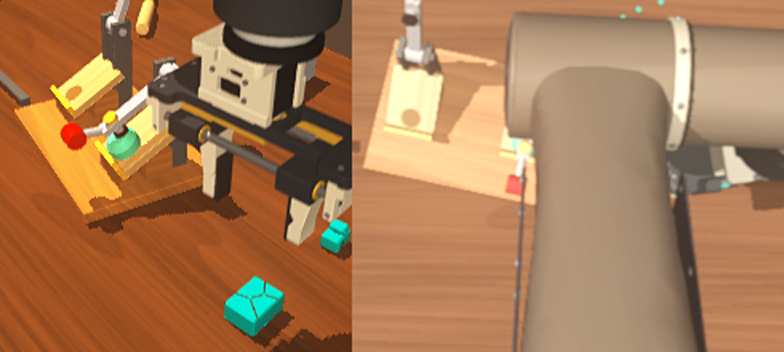

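Side half: the left clamp stands open, and the gripper is above and behind the slab, which is at crop (254, 305). The top view is blocked by the arm. I'll go down slowly beside the slab and check the height.

```bash
python3 -m creep '{"translation":[[2,0,-40],[0,0,-40],[0,0,-20],[0,0,-12],[0,0,0],[0,0,0]],"spin":[0,0,0,0,0,0],"gripper":[0.8,0.8,0.8,0.8,0.8,0.8]}'
python3 - <<'E'
from h import *
import scipy.optimize as so
f=cams.grab_frame("side"); print(get_state()["eef_pos"],get_state()["force"])
gx=lambda z: proj(f,[.500+.153*.045,-.2027-.988*.045,z])
for px in ((416,330),): print((so.least_squares(lambda d:(gx(d[0])-px)[1:],[.1]).x-.0946)*1000, gx(.0946+.04))
print(gx(-.017+.04))
E
```

```text
t: 11.75
eef_pos: [0.5031, -0.2026, -0.0168]
ee_rot: [3.141, -0.002, 0.153]
force: [0.2, -0.1, 0.6]
width: 0.0699
gripper_force: 0.0
[ 0.50329647 -0.20265498 -0.01657134] [0.35603743 0.26823874 0.68636681]
[26.47307479] [420.57440554 322.27262658]
[412.61601694 381.19723029]
```

```bash
for i in 1 2; do :; done; python3 -m creep '{"translation":[[0,0,-4],[0,0,-4],[0,0,0]],"spin":[0,0,0],"gripper":[0.8,0.8,0.8]}'
python3 - <<'E'
from h import *
f=cams.grab_frame("side"); print(get_state()["eef_pos"],get_state()["force"])
o=f["img"][320:420,340:470]; cv2.imwrite("pics/g6.png",cv2.resize(o[:,:,::-1],None,fx=6,fy=6,interpolation=2))
for b in(-.045,.045,-.035,.035): print([proj(f,[.503-.153*b,-.2027+.988*b,z]).round().tolist() for z in(0,.008,.015)])
E
```

```text
t: 12.1
eef_pos: [0.5014, -0.2025, -0.0265]
ee_rot: [-3.141, 0.0, 0.152]
force: [0.0, 0.5, 0.4]
width: 0.0701
gripper_force: 0.0
[ 0.50146087 -0.20252667 -0.02643407] [-0.52179062 -0.51239968  0.14237356]
[[413.0, 391.0], [413.0, 387.0], [414.0, 384.0]]
[[365.0, 360.0], [365.0, 357.0], [365.0, 353.0]]
[[407.0, 387.0], [407.0, 384.0], [408.0, 380.0]]
[[370.0, 363.0], [370.0, 360.0], [370.0, 357.0]]
```

View pics/g6.png

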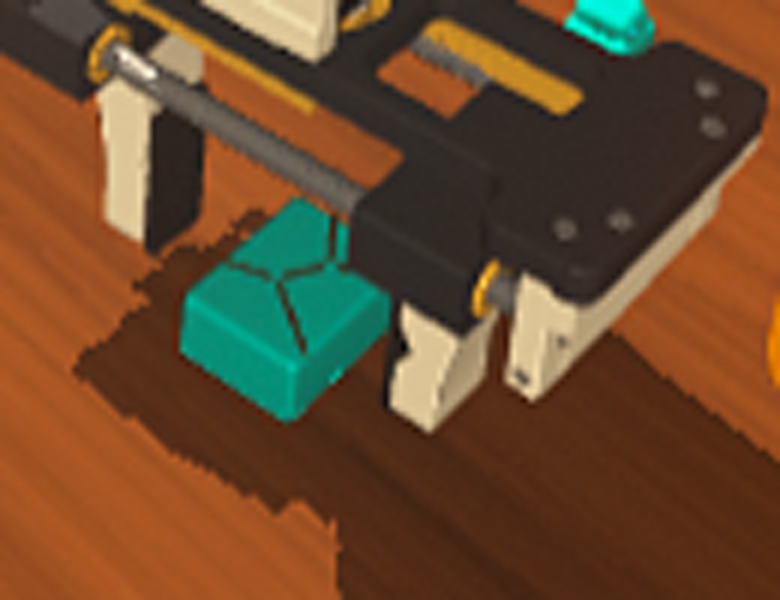

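Side crop: both fingers straddle the slab. The near finger's lower inner corner is at crop (388, 405), its outer corner at (430, 433), and the far finger's lower corner at (145, 250). I'll solve for the tip height.

Run:
```python
from h import *
import scipy.optimize as so
f=cams.grab_frame("side")
ux=np.array([np.cos(.152),np.sin(.152)]);uy=np.array([-ux[1],ux[0]]);c=np.array([.5015,-.2025])
P=lambda a,b,z: proj(f,[*(c+a*ux+b*uy),z])
for a,b,px in((-.0095,-.035,(388,405)),(-.0095,.035,(145,250)),(-.0095,None,(430,433)),(-.0095,None,(105,225))):
    px=np.array(px)/6+[340,320]
    if b is not None: o=so.least_squares(lambda d:P(a,b,d[0])-px,[.01])
    else: o=so.least_squares(lambda d:P(a,d[1],.01+d[0])-px,[.01,np.sign(330-px[1]+40)*.05])
    print((o.x*1000).round(1),o.fun.round(1))
```

```text
[9.1] [-1.8 -0.2]
[11.6] [1.5 0.1]
[  0.8 -50.1] [ 0. -0.]
[-0.7 51.3] [0. 0.]
```

```bash
python3 -m creep '{"translation":[[0,0,-4],[0,0,0],[0,0,0],[0,0,0],[0,0,0],[0,0,0],[0,0,0],[0,0,0]],"spin":[0,0,0,0,0,0,0,0],"gripper":[0.8,0.5,0.3,0.3,0.3,0.3,0.3,0.3]}' 10 && python3 -m creep '{"translation":[[0,0,0],[0,0,0],[0,0,5],[0,0,15],[0,0,20],[0,0,0]],"spin":[0,0,0,0,0,0],"gripper":[0.3,0.3,0.3,0.3,0.3,0.3]}' 10
```

```text
t: 13.0
eef_pos: [0.5017, -0.2025, -0.0303]
ee_rot: [3.142, -0.0, 0.152]
force: [0.2, -0.4, -0.3]
width: 0.036
gripper_force: 10.0
t: 13.6
eef_pos: [0.5034, -0.2028, 0.0121]
ee_rot: [3.14, -0.004, 0.153]
force: [-0.1, -0.3, -1.5]
width: 0.0358
gripper_force: 10.0
```

Slab held: 36 mm, 10 N. Now I'll carry it over the left nest.

```bash
python3 -m creep '{"translation":[[0,0,40],[0,0,50],[0,0,50],[6,43,0],[7,43,0],[6,43,0],[7,43,0],[6,43,0]],"spin":[0,0,0,-0.037,-0.037,-0.038,-0.037,-0.038],"gripper":[0.3,0.3,0.3,0.3,0.3,0.3,0.3,0.3]}' 10 && python3 -m creep '{"translation":[[7,43,0],[7,43,0],[7,43,0],[7,44,0],[0,0,-30],[0,0,-30],[0,0,-15],[0,0,0]],"spin":[-0.037,-0.038,-0.037,-0.038,0,0,0,0],"gripper":[0.3,0.3,0.3,0.3,0.3,0.3,0.3,0.3]}' 10
python3 - <<'E'
from h import *
s=get_state(); print(s["eef_pos"],s["ee_rot"],s["width"]);cams.grab_frame("side")
for c in("side","top"):
  for l in("rough_stone","nest_l","clamp_l_hinge"): print(c,l,[(np.round(np.array(d["centre"])*1000).tolist(),d["confidence"]) for d in nets.pinpoint(c,l)[:2]])
E
```

```text
t: 14.4
eef_pos: [0.5332, 0.0142, 0.1493]
ee_rot: [-3.141, 0.0, -0.037]
force: [0.9, 0.7, -1.7]
width: 0.0356
gripper_force: 10.0
t: 15.2
eef_pos: [0.5594, 0.1844, 0.0715]
ee_rot: [3.138, 0.004, -0.185]
force: [0.6, 0.1, -0.5]
width: 0.0359
gripper_force: 10.0
[0.55942508 0.18443644 0.07147632] [ 3.1378238   0.00445074 -0.18506434] 0.03592544338957722
side rough_stone [([561.0, 183.0, 111.0], 0.6)]
side nest_l [([570.0, 185.0, 50.0], 0.74), ([536.0, 38.0, 54.0], 0.74)]
side clamp_l_hinge [([619.0, 175.0, 134.0], 0.95)]
top rough_stone []
top nest_l [([563.0, 186.0, 55.0], 0.81), ([538.0, 38.0, 56.0], 0.51)]
top clamp_l_hinge [([614.0, 174.0, 136.0], 0.77)]
```

```bash
python3 -m creep '{"translation":[[1,1,-10],[0,0,-10],[0,0,-8],[0,0,0],[0,0,0]],"spin":[0,0,0,0,0],"gripper":[0.3,0.3,0.3,0.3,0.3]}' 7
```

```text
t: 16.05
eef_pos: [0.5624, 0.1863, 0.0461]
ee_rot: [3.141, 0.001, -0.185]
force: [0.3, 0.1, -0.7]
width: 0.0358
gripper_force: 7.0
```

```bash
python3 -m creep '{"translation":[[0,0,-4],[0,0,-3],[0,0,-2],[0,0,0]],"spin":[0,0,0,0],"gripper":[0.3,0.3,0.3,0.3]}' 5; python3 -m creep '{"translation":[[0,0,-2],[0,0,-2],[0,0,0]],"spin":[0,0,0],"gripper":[0.3,0.3,0.3]}' 5;  python3 -m creep '{"translation":[[0,0,-2],[0,0,-2],[0,0,0]],"spin":[0,0,0],"gripper":[0.3,0.3,0.3]}' 5
```

```text
t: 16.45
eef_pos: [0.5623, 0.1865, 0.0375]
ee_rot: [3.141, 0.0, -0.185]
force: [-1.3, 0.3, -0.2]
width: 0.0359
gripper_force: 5.0
t: 16.75
eef_pos: [0.5623, 0.1865, 0.0334]
ee_rot: [3.141, 0.001, -0.185]
force: [-3.5, 0.7, 0.4]
width: 0.036
gripper_force: 5.0
t: 17.05
eef_pos: [0.5626, 0.1864, 0.0292]
ee_rot: [3.141, 0.0, -0.185]
force: [-2.2, 0.3, -0.9]
width: 0.036
gripper_force: 5.0
```

```bash
python3 -m creep '{"translation":[[0,0,-2],[0,0,0]],"spin":[0,0],"gripper":[0.3,0.3]}' 5; python3 -m creep '{"translation":[[0,0,-1],[0,0,-1],[0,0,0]],"spin":[0,0,0],"gripper":[0.3,0.3,0.3]}' 5
python3 - <<'E'
from h import *
f=cams.grab_frame("side");np.save("s.npy",f["img"]);k=teal(f,225,320,190,285)
print(cv2.connectedComponentsWithStats(k)[2:])
# predicted visible corners for flat on bed
o=np.array([.565,.1854,.055]);ux=np.array([.983,-.184,0]);uy=np.array([.184,.983,0]);z=np.array([0,0,1.])
X=.866*ux+.5*z;Z=-.5*ux+.866*z
for s in(-2,4):
  print(s,[(n,proj(f,o+(s+a)*.001*X+b*.001*uy+h*.001*Z).round(1).tolist()) for n,a,b,h in(("lowR top",-25,-18,22),("highR top",25,-18,22),("highR bot",25,-18,0),("lowR bot",-25,-18,0),("lowL top",-25,18,22))])
E
```

```text
t: 17.25
eef_pos: [0.5627, 0.1864, 0.0274]
ee_rot: [3.141, -0.0, -0.185]
force: [-1.6, 0.2, 0.4]
width: 0.036
gripper_force: 5.0
t: 17.55
eef_pos: [0.5628, 0.1864, 0.0255]
ee_rot: [-3.142, -0.0, -0.185]
force: [-0.2, -0.3, -1.0]
width: 0.036
gripper_force: 5.0
(array([[     0,      0,    640,    480, 307034],
       [   266,    222,     15,     20,    157],
       [   291,    225,      3,      5,      9]], dtype=int32), array([[319.52424161, 239.50446205],
       [273.69426752, 231.48407643],
       [291.55555556, 227.11111111]]))
-2 [('lowR top', [268.9, 238.6]), ('highR top', [287.5, 223.3]), ('highR bot', [292.7, 230.0]), ('lowR bot', [274.4, 245.1]), ('lowL top', [262.7, 231.0])]
4 [('lowR top', [271.1, 236.7]), ('highR top', [289.7, 221.4]), ('highR bot', [294.9, 228.2]), ('lowR bot', [276.6, 243.3]), ('lowL top', [264.9, 229.2])]
```

```bash
python3 -m creep '{"translation":[[0,0,-1],[0,0,0]],"spin":[0,0],"gripper":[0.3,0.3]}' 5; python3 -m creep '{"translation":[[-1.7,0.3,-1],[-1.7,0.3,-1],[0,0,0]],"spin":[0,0,0],"gripper":[0.3,0.3,0.3]}' 5;  python3 -m creep '{"translation":[[-0.9,0.2,-0.5],[-0.9,0.2,-0.5],[0,0,0]],"spin":[0,0,0],"gripper":[0.3,0.3,0.3]}' 5
```

```text
t: 17.8
eef_pos: [0.5628, 0.1864, 0.0246]
ee_rot: [3.142, -0.0, -0.185]
force: [-0.6, -0.9, -0.2]
width: 0.0362
gripper_force: 5.0
t: 18.1
eef_pos: [0.5589, 0.1871, 0.0224]
ee_rot: [3.142, 0.0, -0.185]
force: [-0.3, 0.2, -0.9]
width: 0.0362
gripper_force: 5.0
t: 18.4
eef_pos: [0.5572, 0.1874, 0.0215]
ee_rot: [3.141, 0.0, -0.185]
force: [-0.6, -0.3, -0.8]
width: 0.0361
gripper_force: 5.0
```

```bash
python3 -m creep '{"translation":[[-0.9,0.2,-0.8],[-0.9,0.2,-0.8],[0,0,0]],"spin":[0,0,0],"gripper":[0.3,0.3,0.3]}' 5; python3 -m creep '{"translation":[[-0.9,0.2,-0.8],[0,0,0]],"spin":[0,0],"gripper":[0.3,0.3]}' 5
python3 - <<'E'
from h import *
f=cams.grab_frame("side");k=teal(f,225,320,190,285)
print(cv2.connectedComponentsWithStats(k)[2:])
cv2.imwrite("pics/g7.png",cv2.resize(f["img"][195:265,230:320,::-1],None,fx=8,fy=8,interpolation=2))
E
```

```text
t: 18.7
eef_pos: [0.5571, 0.1878, 0.0211]
ee_rot: [-3.141, -0.002, -0.184]
force: [3.7, -2.9, 3.7]
width: 0.0358
gripper_force: 5.0
t: 18.9
eef_pos: [0.5565, 0.1879, 0.0205]
ee_rot: [-3.141, -0.003, -0.184]
force: [4.3, -5.3, 4.6]
width: 0.0356
gripper_force: 5.0
(array([[     0,      0,    640,    480, 307045],
       [   264,    225,     14,     20,    143],
       [   288,    227,      3,      6,     12]], dtype=int32), array([[319.52380596, 239.5028416 ],
       [270.97202797, 234.23776224],
       [288.66666667, 229.5       ]]))
```

The slab has reached the ledge: force came up along x and z at the expected place. I'll release gently and retreat upward.

```bash
python3 -m creep '{"translation":[[0,0,0],[0,0,0],[0,0,0],[0,0,0],[0,0,0],[0,0,0]],"spin":[0,0,0,0,0,0],"gripper":[0.45,0.5,0.6,0.7,0.7,0.7]}'; python3 -m creep '{"translation":[[0,0,10],[0,0,20],[0,0,40],[0,0,50],[0,0,50],[0,0,50],[-40,-40,0],[-40,-40,0]],"spin":[0,0,0,0,0,0,0,0],"gripper":[0.7,0.7,0.7,0.7,0.7,0.7,0.7,0.7]}' 
python3 -m creep '{"translation":[[-30,-40,0],[0,-40,0],[0,-40,0],[0,-40,0],[0,0,0]],"spin":[0,0,0,0,0],"gripper":[0.7,0.7,0.7,0.7,0.7]}'
python3 - <<'E'
from h import *
S=cams.grab_frame("side");T=cams.grab_frame("top")
for f,b in((S,(225,320,190,285)),(T,(200,270,170,260))):
    k=teal(f,*b); n,_,st,c=cv2.connectedComponentsWithStats(k); print(st[1:].tolist(),c[1:].round(1).tolist())
for l in("rough_stone","clamp_l_knob"): print(l,tri(l))
o=np.array([.565,.1854,.055]);ux=np.array([.983,-.184,0]);uy=np.array([.184,.983,0]);z=np.array([0,0,1.])
X=.866*ux+.5*z;Z=-.5*ux+.866*z
for f in(S,T):
  A=np.array([proj(f,o+(-2+a)*.001*X+b*.001*uy+h*.001*Z) for a in(-25,25) for b in(-18,18) for h in(0,22)]).astype(np.float32)
  m=np.zeros((480,640),np.uint8); cv2.fillConvexPoly(m,cv2.convexHull(A).round().astype(int),1); print("model",cv2.boundingRect(A),m.sum(),[p.mean().round(1) for p in np.nonzero(m)[::-1]])
v=np.vstack([cv2.resize(S["img"][190:265,225:325],None,fx=4,fy=4,interpolation=2),cv2.resize(T["img"][175:250,200:300],None,fx=4,fy=4,interpolation=2)]);cv2.imwrite("pics/g8.png",v[:,:,::-1])
E
```

```text
t: 19.55
eef_pos: [0.5546, 0.1881, 0.0191]
ee_rot: [3.142, 0.0, -0.185]
force: [-0.0, -0.5, -0.3]
width: 0.0606
gripper_force: 0.0
t: 20.35
eef_pos: [0.4842, 0.1175, 0.2412]
ee_rot: [-3.139, -0.002, -0.184]
force: [-0.7, -0.2, -1.8]
width: 0.0611
gripper_force: 0.0
t: 20.85
eef_pos: [0.4533, -0.046, 0.2402]
ee_rot: [-3.142, -0.001, -0.188]
force: [-0.7, 0.6, -0.2]
width: 0.0611
gripper_force: 0.0
[[264, 218, 27, 26, 373], [297, 264, 4, 5, 10]] [[276.9, 230.8], [298.8, 266.1]]
[[228, 208, 15, 10, 92]] [[234.3, 211.9]]
rough_stone {'side': [([555, 190, 65], 0.8)], 'top': [([557, 184, 65], 0.44)]}
clamp_l_knob {'side': [([569, 186, 51], 0.31)], 'top': [([683, 162, 247], 0.8)]}
model (262, 216, 31, 30) 474 [np.float64(277.9), np.float64(230.5)]
model (224, 204, 25, 31) 592 [np.float64(235.9), np.float64(219.5)]
```

The placement matches the model: the slab's centroid in the side view is (276.9, 230.8) against (277.9, 230.5) expected for flat at the ledge. Now back to the open clamp's grip.

```bash
python3 -m creep '{"translation":[[0,0,22],[29,27,0],[29,27,0],[29,27,0],[29,27,0],[29,27,0],[29,27,0],[29,27,0]],"spin":[0,0,0,0,0,0,0,0],"gripper":[0.7,0.7,0.7,0.7,0.7,0.7,0.7,0.7]}'; python3 -m creep '{"translation":[[29,27,0],[0,0,0],[0,0,0]],"spin":[0,0,0],"gripper":[0.7,0.7,0.7]}'
python3 - <<'E'
from h import *
S=cams.grab_frame("side");T=cams.grab_frame("top");print(get_state()["eef_pos"],get_state()["ee_rot"])
print(tri("clamp_l_knob"))
E
python3 arc.py 2.6 0.15 18
```

```text
t: 21.95
eef_pos: [0.6578, 0.149, 0.2609]
ee_rot: [3.141, 0.0, -0.183]
force: [1.2, 0.1, 0.7]
width: 0.0614
gripper_force: 0.0
t: 22.25
eef_pos: [0.6858, 0.1752, 0.2594]
ee_rot: [3.14, 0.002, -0.183]
force: [-0.1, -1.2, 0.2]
width: 0.0613
gripper_force: 0.0
[0.68547835 0.1738568  0.26112807] [ 3.14119443e+00  3.12054236e-04 -1.83730476e-01]
{'side': [([682, 165, 241], 0.79)], 'top': [([681, 164, 248], 0.58)]}
[[-16, 3, 8], [-17, 3, 5], [-17, 3, 3], [-18, 4, 0], [-17, 3, -1], [-18, 3, -5], [-16, 3, -6], [-15, 3, -9], [-14, 3, -11], [-13, 2, -13], [-10, 2, -14], [-9, 2, -16], [-7, 1, -17], [-4, 1, -17], [-2, 0, -18], [1, 0, -18], [3, -1, -18], [5, -1, -17]]
```

Go to (681, 164), then down 71 and grip.

```bash
python3 -m creep '{"translation":[[-5,-10,0],[0,0,0],[0,0,-25],[0,0,-25],[0,0,-21],[0,0,0],[0,0,0]],"spin":[0,0,0,0,0,0,0],"gripper":[0.7,0.7,0.7,0.7,0.6,0.4,0.15]}' 6;  python3 -m creep '{"translation":[[0,0,0],[0,0,0],[0,0,0],[0,0,0],[0,0,0],[0,0,0]],"spin":[0,0,0,0,0,0],"gripper":[0.15,0.15,0.15,0.15,0.15,0.15]}' 6
```

```text
t: 23.15
eef_pos: [0.6812, 0.1629, 0.1911]
ee_rot: [3.141, -0.001, -0.185]
force: [-0.8, -0.5, 0.4]
width: 0.0427
gripper_force: 0.0
t: 23.75
eef_pos: [0.6819, 0.1643, 0.1918]
ee_rot: [-3.14, -0.002, -0.184]
force: [-0.8, 3.8, 5.9]
width: 0.024
gripper_force: 6.0
```

```bash
python3 -m creep '{"translation":[[-16,3,8],[-17,3,5],[-17,3,3],[-18,4,0],[-17,3,-1],[-18,3,-5]],"spin":[0,0,0,0,0,0],"gripper":[0.15,0.15,0.15,0.15,0.15,0.15]}' 6;  python3 -m creep '{"translation":[[-16,3,-6],[-15,3,-9],[-14,3,-11],[-13,2,-13],[-10,2,-14],[-9,2,-16]],"spin":[0,0,0,0,0,0],"gripper":[0.15,0.15,0.15,0.15,0.15,0.15]}' 6
```

```text
t: 24.35
eef_pos: [0.5786, 0.1838, 0.2015]
ee_rot: [-3.139, -0.003, -0.184]
force: [1.3, 7.1, 1.3]
width: 0.0239
gripper_force: 6.0
t: 24.95
eef_pos: [0.5009, 0.1984, 0.1315]
ee_rot: [-3.139, -0.001, -0.184]
force: [2.8, 3.0, -1.7]
width: 0.0238
gripper_force: 6.0
```

```bash
python3 -m creep '{"translation":[[-7,1,-17],[-4,1,-17],[-2,0,-18],[1,0,-18],[1,0,-9],[0,0,0]],"spin":[0,0,0,0,0,0],"gripper":[0.15,0.15,0.15,0.15,0.15,0.15]}' 6
```

```text
t: 25.55
eef_pos: [0.4902, 0.2003, 0.0512]
ee_rot: [-3.141, 0.0, -0.185]
force: [-0.7, 6.5, -1.4]
width: 0.024
gripper_force: 6.0
```

```bash
python3 -m creep '{"translation":[[1,0,-6],[2,0,-6],[2,0,-6],[1,0,-4],[0,0,0]],"spin":[0,0,0,0,0],"gripper":[0.15,0.15,0.15,0.15,0.15]}' 6; python3 -m creep '{"translation":[[0.5,0,-1],[0.5,0,-1],[0,0,0]],"spin":[0,0,0],"gripper":[0.15,0.15,0.15]}' 6;  python3 -m creep '{"translation":[[0.5,0,-1],[0,0,0]],"spin":[0,0],"gripper":[0.15,0.15]}' 6
```

```text
t: 26.05
eef_pos: [0.4962, 0.1991, 0.0296]
ee_rot: [3.141, 0.0, -0.185]
force: [0.3, 3.5, -2.4]
width: 0.024
gripper_force: 6.0
t: 26.35
eef_pos: [0.4968, 0.1991, 0.0282]
ee_rot: [3.141, 0.0, -0.185]
force: [-0.8, 2.0, -1.9]
width: 0.0236
gripper_force: 6.0
t: 26.55
eef_pos: [0.4972, 0.199, 0.0272]
ee_rot: [3.141, 0.0, -0.185]
force: [-3.1, 1.6, 1.5]
width: 0.024
gripper_force: 6.0
```

```bash
python3 -m creep '{"translation":[[0.5,0,-1],[0,0,0]],"spin":[0,0],"gripper":[0.15,0.15]}' 6;  python3 -m creep '{"translation":[[0,0,0],[0,0,0],[0,0,0],[0,0,0],[0,0,0]],"spin":[0,0,0,0,0],"gripper":[0.3,0.4,0.5,0.6,0.6]}';python3 -m creep '{"translation":[[0,0,20],[0,0,40],[0,0,50],[0,0,50],[-40,-40,20],[0,-50,0],[0,-50,0],[0,-50,0]],"spin":[0,0,0,0,0,0,0,0],"gripper":[0.6,0.6,0.6,0.6,0.6,0.6,0.6,0.6]}'; python3 -m creep '{"translation":[[0,-50,0],[0,0,0]],"spin":[0,0],"gripper":[0.6,0.6]}'
python3 - <<'E'
from h import *
S=cams.grab_frame("side");T=cams.grab_frame("top")
for l in("rough_stone","clamp_l_knob","clamp_r_knob","finished_stone","wax","chunk","file"): print(l,tri(l))
v=np.vstack([cv2.resize(S["img"][190:265,225:325],None,fx=4,fy=4,interpolation=2),cv2.resize(T["img"][175:250,200:300],None,fx=4,fy=4,interpolation=2)])
v=np.hstack([v[:300],v[300:]]);cv2.imwrite("pics/g9.png",v[:,:,::-1])
E
```

```text
t: 26.75
eef_pos: [0.4977, 0.1989, 0.0266]
ee_rot: [3.141, 0.0, -0.185]
force: [-4.0, -0.5, 4.6]
width: 0.0239
gripper_force: 6.0
t: 27.25
eef_pos: [0.4981, 0.1993, 0.0262]
ee_rot: [3.142, -0.0, -0.185]
force: [0.0, -0.1, 0.3]
width: 0.0511
gripper_force: 0.0
t: 28.05
eef_pos: [0.4643, 0.0147, 0.2036]
ee_rot: [-3.141, -0.001, -0.183]
force: [1.6, -0.1, 0.3]
width: 0.0525
gripper_force: 0.0
t: 28.25
eef_pos: [0.4637, -0.0386, 0.203]
ee_rot: [3.141, 0.0, -0.19]
force: [0.7, 0.5, -0.6]
width: 0.0524
gripper_force: 0.0
rough_stone {'side': [([553, 188, 65], 0.67), ([613, -308, -2], 0.29)], 'top': []}
clamp_l_knob {'side': [([500, 199, 80], 0.87)], 'top': []}
clamp_r_knob {'side': [([465, 53, 88], 0.7), ([524, 44, 61], 0.67)], 'top': []}
finished_stone {'side': [([528, 42, 58], 0.63)], 'top': []}
wax {'side': [([614, -308, -1], 0.82)], 'top': [([611, -308, 2], 0.87), ([565, 183, 59], 0.45)]}
chunk {'side': [([644, -183, 1], 0.76)], 'top': []}
file {'side': [([527, 383, 5], 0.87), ([556, 190, 65], 0.28)], 'top': [([527, 383, 0], 0.89), ([614, -306, 5], 0.37)]}
```

View pics/g9.png

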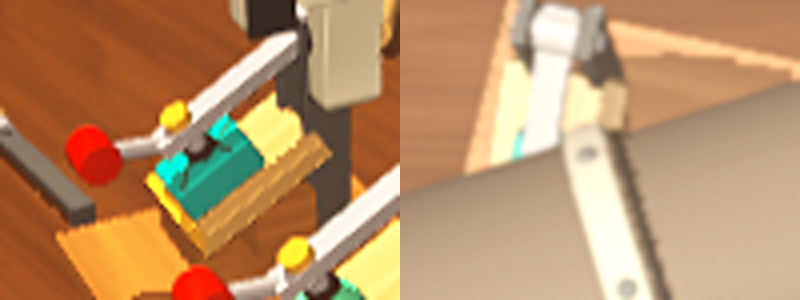

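Side half: the slab lies flat with its low end against the brass ledge, around crop (213, 168), and the clamp pad rests on it. The grip is at (93, 155) and the gripper is clear. I'll hand in.

```bash
python3 -c "
from station import arm
print(arm.job_done())"
```

```text
the job is handed in; nothing more can be done
None
```

The job is handed in at about 28 s of the 70 s allowed: the slab lies flat and centred in the left nest with its low end at the brass ledge, the clamp pad rests on it, and the finished stone and other things were left alone (no verdict was returned).

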